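Close the snap seam of a display back cover with a stylus

ROBOT

A 6-joint arm with a two-finger parallel gripper is mounted at the origin on the work surface. World frame = base frame: x ahead of the robot, y to its left, z up, the work surface at z = 0. Lengths are in m, angles in rad, forces in N, time in s.
With the tool pointing down it reaches from about 0.3 to 0.875 m from the base axis. Payload 6.4 kg.
Tool frame: the origin (TCP) lies at the very end of the fingers, on their centre line; the grasp point (between the pads) lies 19 mm behind it (robot.grip_depth is the distance from the TCP to the grasp point, in m); z points along the fingers, y is the line along which they close (so a half turn about z gives the same grasp; the last joint's range is limited). The gripper opens to 88 mm and grips with 3 to 60 N. Pads are 18 mm wide; open, the fingers measure 123 mm over their backs; the gripper's body (75 mm by 187 mm) begins 45 mm behind the grasp point.
Start: joints at [-1.332, 0.181, 1.607, -0, 1.354, -0.206], TCP at [0.247, -0.519, 0.239] pointing down, gripper open.
Joint ranges: [-2.99, 2.99], [-0.89, 2.07], [0.3, 2.58], [-1.14, 4.28], [0, 2.63], [-3.12, 3.12]. Speed limits (rad/s): [2.57, 2.57, 3.01, 3.14, 3.14, 3.14].

INTERFACE

Orientations are given as a unit quaternion [w, x, y, z].
In Python, from rig import robot gives the robot as it stands.
- The arm moves only by the tool send_rows, never from a script. Its argument "targets" is a list of rows, each a list of 3 entries, a list of its own where there are three numbers: the opening, from 0 (shut) to 1 (fully open), then the shift along the tool's x, y, z in mm, then the turn about the tool's z in degrees. A call has 1 to 12 rows; each row is the pose to reach, as a shift and turn from the pose commanded when the call began, along the tool's axes at that moment; what a row does not reach only later rows make up. A row lasts 1/8 s, in which the tool goes at most 62.5 mm and 10.7 degrees, less where a joint would pass 70% of its speed; a pose out of reach is approached as far as the arm can. A call with a gripper value outside its range is refused whole. The fingers move at their own pace and stop on an object; "newtons" is the grip in N (left out, the last holds). Time passes only in rows, so rows that repeat a pose let the fingers close. It gives the time, the measured TCP pose, the force, the opening and the grip force at its end, in the units of the state.
- robot.state(): the state, without advancing time (a new reading comes with each control period).
- robot.get_image(name): name is "scene" or "top"; returns a dict with "color" (420x560x3 uint8, red, green, blue), "mtx" (3x3 intrinsics, pixels), "R" (3x3) and "t" (3): a world point X has camera coordinates R X + t. Camera axes: x right, y down, z forward; pixel columns grow to the right and rows downward; lengths in m; the calibration is good to about 2 mm. A picture is of the moment at which its call begins. There is no depth.
- robot.finish_job(): hands the job in; it is judged then, once.
The state is a dict: "time_s": time; "q": joint angles; "joint_vel": joint speeds; "effort": joint torques, N m; "position": TCP position; "ee_rot": TCP orientation; "wrist_force": force on the tool from outside, world axes, zero at the start; "torque": the same for the moment, N m; "finger_gap": opening from 0.0 (shut) to 1.0 (fully open); "grip_force": force on a finger pad.
Only numpy, scipy, OpenCV 4.12 (cv2) and the standard library are available. Lean on these libraries where they do the work, as an engineer would, in place of code of your own. Each camera call takes 0.05 s, during which the arm holds its last target. There are 200 camera calls.

TASK

Take the yellow-handled stylus from its blue stand and close the snap seam of the black display cover: starting at the green-marked end, set the tip lightly on the groove floor and draw it slowly (a few cm per second) along the groove, round the corner to the red-marked end, in one stroke without lifting it out, so that it presses all five orange catches home, flush with the floor. The floor slopes down towards both ends by an unknown amount, so feel for it and keep the tip bearing on it with light pressure (some 5 newtons, never 25), and keep the gripper off the cover. Then put the stylus back in its stand, upright and fully down, and leave everything else where it is.

Things in the scene. Friction and masses are not known exactly. Their poses are not given: they have to be found in the camera images.
- stylus: Closing stylus, 110 mm long, 60 g, at first standing tip down in the stand. Origin: the tip's lowest point; z runs up along the tool. Steel shank: ball-ended tip 6 mm in diameter for 14 mm, then 10 mm in diameter; round black guard flange 30 mm in diameter from 40 to 44 mm; square yellow handle 16 x 16 mm (faces along its x and y) from 44 to 110 mm.
- stylus_grip (a point): Point on the stylus axis in the middle of its handle, 77 mm above the tip.
- stand: Fixed blue block 70 x 70 x 45 mm (x, y, z), the stylus stand. Origin: centre of its underside. A 15 mm wide, 42 mm deep hole with a bevelled mouth runs down the centre of its top; parked, the stylus' guard flange rests on the block's top, which puts the tip 5 mm above this origin.
- cover: Fixed black display back cover on rubber pads, 210 x 270 mm (x, y); its top face is 25 mm above this origin. A groove in the top, 18 mm wide at its bevelled mouth, 10 mm wide from 4 mm down, runs from (50, -90) mm along +y to (50, 85), then along -x to (-60, 85). Its grey floor is 8 mm below the top face at the corner and slopes evenly down to both ends, by an unknown 0 to 6 mm each.
- seam_start (a point): Point on the groove's centre line at the start, level with the cover's top face; the floor lies 8 to 14 mm below it. A green dot lies on the face 22 mm beyond the start.
- seam_corner (a point): Point on the groove's centre line at the corner, level with the top face; the floor lies 8 mm below it.
- seam_end (a point): Point on the groove's centre line at the finish, level with the top face; the floor lies 8 to 14 mm below it. A red dot lies on the face 22 mm beyond the finish.
- catch1 (a joint): Catch at (50, -52) mm (x, y in the cover's frame): orange rounded head 9 mm wide and 23 mm long in the groove, up to 3 mm proud of its floor. Value: how far it is pressed down, m; 0.003 is flush and home; it stays where it is left, and takes about 3 N to push.
- catch2 (a joint): Catch at (50, -10) mm (x, y in the cover's frame): orange rounded head 9 mm wide and 23 mm long in the groove, up to 3 mm proud of its floor. Value: how far it is pressed down, m; 0.003 is flush and home; it stays where it is left, and takes about 3 N to push.
- catch3 (a joint): Catch at (50, 32) mm (x, y in the cover's frame): orange rounded head 9 mm wide and 23 mm long in the groove, up to 3 mm proud of its floor. Value: how far it is pressed down, m; 0.003 is flush and home; it stays where it is left, and takes about 3 N to push.
- catch4 (a joint): Catch at (12, 85) mm (x, y in the cover's frame): orange rounded head 9 mm wide and 23 mm long in the groove, up to 3 mm proud of its floor. Value: how far it is pressed down, m; 0.003 is flush and home; it stays where it is left, and takes about 3 N to push.
- catch5 (a joint): Catch at (-27, 85) mm (x, y in the cover's frame): orange rounded head 9 mm wide and 23 mm long in the groove, up to 3 mm proud of its floor. Value: how far it is pressed down, m; 0.003 is flush and home; it stays where it is left, and takes about 3 N to push.
- flux_jar: Amber jar, 60 mm in diameter, 60 mm high. Bystander, to be left alone; origin at the centre of its underside.
- multimeter: Red multimeter lying flat, 150 x 78 x 41 mm. Bystander, to be left alone; origin at the centre of its underside.
- solder_spool: Aluminium spool standing on its end, 54 mm in diameter, 42 mm high. Bystander, to be left alone; origin at the centre of its underside.
- remote: Black remote control, 160 x 45 x 20 mm. Bystander, to be left alone; origin at the centre of its underside.
- power_board: Green circuit board with components, 130 x 100 x 35 mm. Bystander, to be left alone; origin at the centre of its underside.
- cleaner_bottle: White bottle with red cap, 54 mm in diameter, 100 mm high. Bystander, to be left alone; origin at the centre of its underside.
- screwdriver: Screwdriver with red handle lying on the table. Bystander, to be left alone; origin at the centre of its underside.
There are look-alikes about, which are no part of the job. Leave any pink or white look-alike of the stylus alone.

How it is judged:
On the way, in this order (a step that is already met when the one before it is completed fails the run):
1. the stylus tip bears on the groove floor at the green-marked end (horizontal distance between stylus and seam_start below 0.01 m and z of stylus in the frame of cover below 0.0205 m and contact force between stylus and cover above 0.3 N), for 0.05 s.
2. catch 1 is pressed home (value of joint catch1 above 0.002 m), for 0.05 s.
3. catch 2 is pressed home (value of joint catch2 above 0.002 m), for 0.05 s.
4. catch 3 is pressed home (value of joint catch3 above 0.002 m), for 0.05 s.
5. the tip bears on the groove floor in the corner (horizontal distance between stylus and seam_corner below 0.01 m and z of stylus in the frame of cover below 0.0205 m and contact force between stylus and cover above 0.3 N), for 0.02 s.
6. catch 4 is pressed home (value of joint catch4 above 0.002 m), for 0.05 s.
7. catch 5 is pressed home (value of joint catch5 above 0.002 m), for 0.05 s.
8. the tip bears on the groove floor at the red-marked end (horizontal distance between stylus and seam_end below 0.01 m and z of stylus in the frame of cover below 0.0205 m and contact force between stylus and cover above 0.3 N), for 0.02 s.
At the end, for the whole second after the job is handed in: All five catches are pressed more than 2 mm down, and the released stylus stands at rest in its stand: tip within 7 mm of the stand's axis and less than 8 mm above the stand's origin, tilted less than 0.1 rad (value of joint each of catch1, catch2, catch3, catch4, catch5 above 0.002 m and horizontal distance between stylus and stand below 0.007 m and z of stylus in the frame of stand below 0.008 m and angle between stylus's own z axis and vertical below 0.1 rad and linear speed of stylus below 0.02 m/s); the robot touches nothing.
It fails at once if the stylus is pressed on the cover with more than 25 N (contact force between stylus and cover above 25 N).
It fails at once if the stylus moves faster than 0.1 m/s while bearing on the cover, between the first catch and the last (value of joint catch1 above 0.002 m and not (value of joint catch5 above 0.002 m) and contact force between stylus and cover above 0.5 N and linear speed of stylus above 0.1 m/s).
It fails at once if the tip is lifted out of the groove (to within 1 mm of the top face or higher) between the first catch and the last (value of joint catch1 above 0.002 m and not (value of joint catch5 above 0.002 m) and z of stylus in the frame of cover above 0.024 m).
It fails at once if the gripper touches the cover or its catches (contact force between the fingers and cover above 1 N).
It fails at once if a bystander is moved by more than 20 mm (distance of any of flux_jar, multimeter, solder_spool, remote, power_board, cleaner_bottle, screwdriver from where it was at the start of the episode above 0.02 m).
It also fails if it takes over 72 s, if anything falls off the work surface, if the arm or the gripper's body presses on something with over 40 N, if the wrist force passes 120 N, or if a joint passes its speed limit or range.

## Working session

There is one attempt and no reset: what is moved stays moved. The work goes in short steps, Python scripts to look and compute and a tool call to move; the robot and the scene stay as the last step left them, time stands still between calls to the robot, and variables do not carry over. Pictures are saved under pics/ and viewed, at most 10 in all, crops included, and the job is handed in when it is done.

Besides the shell and the picture viewer there is one more tool, called by a JSON object that holds its "method" and its "body", one argument or row to a line. send_rows: Moves the arm, as the interface text tells. Its arguments: {"type":"object","properties":{"targets":{"type":"array","items":{"type":"array"}},"newtons":{"type":"number"}},"required":["targets"]}

```bash
mkdir -p pics; python3 - <<'E'
from rig import robot
import cv2
for n in("scene","top"):
    i=robot.get_image(n); cv2.imwrite(f"pics/{n}0.png",i["color"][:,:,::-1]); print(n,i["mtx"].round(1).tolist(),i["R"].round(3).tolist(),i["t"].round(3).tolist())
s=robot.state();print(s["position"],s["ee_rot"],s["wrist_force"],s["finger_gap"])
E
```

```text
scene [[522.0, 0.0, 274.2], [0.0, 522.0, 204.3], [0.0, 0.0, 1.0]] [[-0.858, 0.514, -0.016], [0.433, 0.705, -0.562], [-0.278, -0.489, -0.827]] [0.487, -0.208, 1.494]
top [[538.7, 0.0, 288.8], [0.0, 538.7, 212.7], [0.0, 0.0, 1.0]] [[0.011, -1.0, 0.001], [-0.973, -0.011, -0.232], [0.232, 0.001, -0.973]] [0.003, 0.586, 1.516]
[ 0.24732103 -0.51855826  0.23790806] [-7.93921323e-04  9.75368913e-01  2.20578453e-01 -7.24304133e-06] [-0.48940377  0.91389406 -0.30595377] 0.9992131438056672
```

View pics/scene0.png

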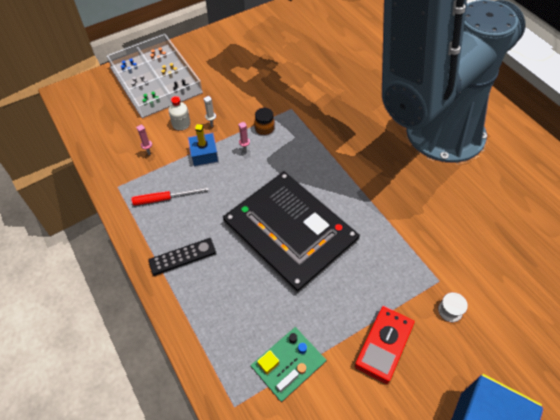

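View pics/top0.png

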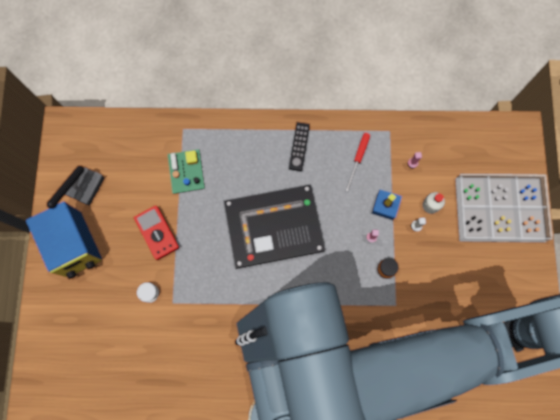

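The candidates are the yellow-handled one on the blue block (scene ~(200,135), top ~(390,200)), pink ones at scene (143,138) and (243,133), and a white one at (210,107). I choose the yellow one and will check it in a close crop.

```bash
cat > h.py <<'E'
from rig import robot
import cv2, numpy as np
def ray(i,p):
    R,t=np.array(i["R"]),np.array(i["t"]); d=R.T@np.linalg.inv(i["mtx"])@np.array([p[0],p[1],1.]); return -R.T@t,d
def onz(i,p,z):
    c,d=ray(i,p); return c+d*(z-c[2])/d[2]
def proj(i,X):
    c=i["R"]@np.array(X)+i["t"]; u=i["mtx"]@c; return u[:2]/u[2]
def tri(i,p,j,q):
    a,d=ray(i,p); b,e=ray(j,q); s=np.linalg.lstsq(np.stack([d,-e],1),b-a,rcond=None)[0]
    return (a+d*s[0]+b+e*s[1])/2, np.linalg.norm(a+d*s[0]-b-e*s[1])
def mask(i,lo,hi,box):
    h=cv2.cvtColor(i["color"],cv2.COLOR_RGB2HSV); m=cv2.inRange(h,lo,hi); k=np.zeros_like(m); x0,y0,x1,y1=box; k[y0:y1,x0:x1]=m[y0:y1,x0:x1]; return k
def cen(m):
    y,x=np.nonzero(m); return (x.mean(),y.mean()),len(x)
E
python3 - <<'E'
from h import *
S=robot.get_image("scene");T=robot.get_image("top")
for nm,lo,hi,bs,bt in [("green",(45,100,60),(80,255,255),(235,200,255,220),(298,195,316,212)),("red",(0,120,80),(8,255,255),(330,220,350,235),(242,250,258,264)),("yellow",(22,120,80),(34,255,255),(190,120,210,150),(380,190,400,212))]:
    a,n=cen(mask(S,lo,hi,bs));b,m=cen(mask(T,lo,hi,bt)); X,e=tri(S,a,T,b); print(nm,np.round(a,1),n,np.round(b,1),m,X.round(4),round(e,4),onz(S,a,.025).round(4),onz(T,b,.025).round(4))
for i,b in((S,(185,125,222,168)),(T,(368,186,405,222))):
    m=mask(i,(100,120,50),(125,255,255),b); c=max(cv2.findContours(m,0,1)[0],key=cv2.contourArea); print("blue",cen(m),cv2.minAreaRect(c))
# orange catches
for i,b in((S,(240,205,345,265)),(T,(235,195,315,265))):
    m=mask(i,(8,140,120),(22,255,255),b);n,l,st,ce=cv2.connectedComponentsWithStats(m); print([(ce[k].round(1).tolist(),st[k,4],onz(i,ce[k],.018)[:2].round(4).tolist()) for k in range(1,n) if st[k,4]>4])
a=cv2.resize(S["color"][95:180,130:260],None,fx=4,fy=4,interpolation=2);b=cv2.resize(T["color"][180:230,365:415],None,fx=6,fy=6,interpolation=2)
o=np.zeros((640,520,3),np.uint8);o[:340]=a;o[340:,:300]=b;cv2.imwrite("pics/c1.png",cv2.resize(o[:,:,::-1],None,fx=.93,fy=.93))
E
```

```text
green [244.5 208.8] 46 [306.6 201.8] 32 [ 0.6277 -0.0443  0.0385] 0.0002 [ 0.624  -0.0525  0.025 ] [ 0.6313 -0.0448  0.025 ]
red [338.1 226.9] 41 [250.1 257.2] 34 [0.4579 0.1214 0.0373] 0.0001 [0.4527 0.1157 0.025 ] [0.4597 0.1223 0.025 ]
yellow [200.1 134.1] 130 [388.9 200.6] 47 [ 0.6237 -0.2849  0.0847] 0.0038 [ 0.6079 -0.3389  0.025 ] [ 0.6379 -0.2951  0.025 ]
blue ((np.float64(203.0), np.float64(150.5257731958763)), 582) ((202.69622802734375, 149.2132110595703), (27.950428009033203, 25.49324607849121), 79.3803482055664)
blue ((np.float64(385.14357682619647), np.float64(205.6272040302267)), 397) ((386.1999816894531, 204.40000915527344), (22.135942459106445, 23.400854110717773), 18.434947967529297)
[([260.9, 225.1], np.int32(28), [0.6112, 0.0076]), ([272.5, 236.0], np.int32(34), [0.6025, 0.0499]), ([321.8, 242.2], np.int32(27), [0.5087, 0.1278]), ([284.2, 246.8], np.int32(31), [0.5938, 0.0909]), ([310.6, 251.4], np.int32(32), [0.5461, 0.1351])]
[([287.5, 206.2], np.int32(11), [0.6188, 0.0133]), ([273.1, 208.7], np.int32(10), [0.6104, 0.0569]), ([260.0, 211.5], np.int32(8), [0.6012, 0.0966])]
```

View pics/c1.png

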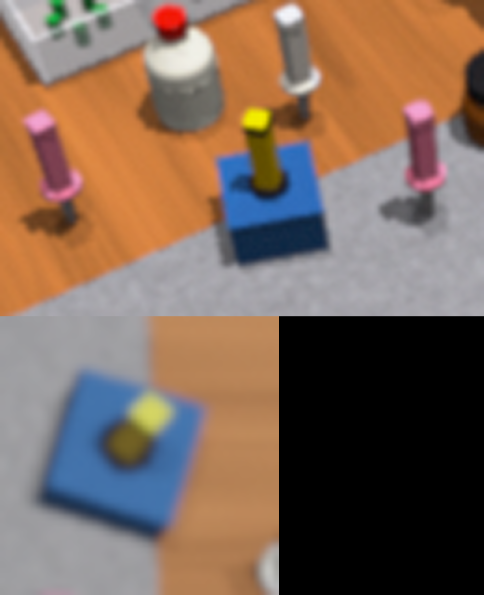

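The crop shows the yellow stylus upright in the blue stand, with its handle top bright yellow at scene ~(199,127) and top ~(392,198); the pink and white look-alikes stand apart. Next I measure the handle top, the handle yaw and the stand.

```bash
python3 - <<'E'
from h import *
S=robot.get_image("scene");T=robot.get_image("top")
# bright handle top
r=[]
for i,b in((S,(190,118,212,135)),(T,(382,188,400,205))):
    h=cv2.cvtColor(i["color"],cv2.COLOR_RGB2HSV); m=mask(i,(22,90,150),(36,255,255),b)
    print(i["color"][b[1]:b[3],b[0]:b[2]].max((0,1)) , h[:,:,2][m>0][:60].tolist())
    c,n=cen(m); r.append(c); print(c,n)
print("handle top",tri(S,r[0],T,r[1]),onz(S,r[0],.115),onz(T,r[1],.115))
# stand top face: bright blue, min-area rect after upsampling
for i,b in((S,(183,125,225,170)),(T,(368,183,408,225))):
    h=cv2.cvtColor(i["color"],cv2.COLOR_RGB2HSV);x0,y0,x1,y1=b
    up=cv2.resize(h[y0:y1,x0:x1],None,fx=8,fy=8,interpolation=cv2.INTER_LINEAR)
    m=cv2.inRange(up,(100,110,125),(125,255,255)); c=np.vstack([k for k in cv2.findContours(m,0,1)[0] if cv2.contourArea(k)>50]); hu=cv2.convexHull(c)
    q=cv2.approxPolyN(hu,4,ensure_convex=True).reshape(-1,2) if hasattr(cv2,"approxPolyN") else cv2.boxPoints(cv2.minAreaRect(hu))
    q=(q+.5)/8-.5+[x0,y0]; W=np.array([onz(i,p,.045)[:2] for p in q]); e=np.roll(W,-1,0)-W
    print("stand",q.round(1).tolist(),W.mean(0).round(4),np.linalg.norm(e,axis=1).round(4),np.degrees(np.arctan2(e[:,1],e[:,0])).round(1))
# cover frame
G=np.array([.6277,-.0443]);Rd=np.array([.4579,.1214])
d=Rd-G; a=np.arctan2(d[1],d[0])-np.arctan2(197,-132);print("cover yaw",np.degrees(a))
R=np.array([[np.cos(a),-np.sin(a)],[np.sin(a),np.cos(a)]]);o=(G+Rd)/2-R@np.array([-.016,-.0135])
for n,p in dict(start=(.05,-.09),c1=(.05,-.052),c2=(.05,-.01),c3=(.05,.032),corner=(.05,.085),c4=(.012,.085),c5=(-.027,.085),end=(-.06,.085)).items():
    w=o+R@np.array(p);print(n,w.round(4),proj(S,[*w,.029]).round(1),proj(T,[*w,.029]).round(1))
E
```

```text
[242 235 211] [221, 221, 219, 208, 179, 227, 236, 238, 238, 236, 219, 159, 223, 236, 241, 241, 242, 241, 225, 227, 238, 241, 241, 241, 240, 211, 210, 224, 227, 230, 233, 228, 182, 158, 176, 172]
(np.float64(198.41666666666666), np.float64(126.36111111111111)) 36
[211 212 174] [200, 202, 202, 209, 210, 206, 188, 204, 210, 212, 208, 196, 168, 192, 205, 208, 201, 166, 188, 193, 153, 160]
(np.float64(391.3181818181818), np.float64(197.4090909090909)) 22
handle top (array([ 0.62454855, -0.28599542,  0.11487898]), np.float64(0.0019632114388946184)) [ 0.62522068 -0.28674734  0.115     ] [ 0.62370406 -0.28533005  0.115     ]
stand [[216.7, 151.8], [190.6, 156.4], [188.4, 137.3], [211.9, 132.9]] [ 0.626 -0.285] [0.0708 0.0691 0.0656 0.0702] [ -18.6 -110.9  162.4   73.4]
stand [[400.2, 196.6], [394.2, 217.4], [372.6, 210.1], [378.9, 188.9]] [ 0.6245 -0.2839] [0.0678 0.0676 0.0691 0.0674] [ 162.6   71.1  -17.6 -110.1]
cover yaw 11.876059523867369
start [ 0.6231 -0.0227] [250.5 216.2] [299.4 204. ]
c1 [0.6153 0.0145] [260.6 225.5] [287.1 206.4]
c2 [0.6067 0.0556] [272.1 236.2] [273.4 209. ]
c3 [0.598  0.0967] [284.  247.1] [259.8 211.7]
corner [0.5871 0.1485] [299.4 261.4] [242.5 215. ]
c4 [0.5499 0.1407] [310.7 251.7] [244.7 227.1]
c5 [0.5118 0.1327] [322.1 242. ] [247.  239.7]
end [0.4795 0.1259] [331.6 233.9] [249.  250.4]
```

```bash
cat >> h.py <<'E'
from scipy.spatial.transform import Rotation as Ro
def pose():
    s=robot.state(); q=s["ee_rot"]; return np.array(s["position"]),Ro.from_quat([q[1],q[2],q[3],q[0]]).as_matrix(),s
def yaw(R): return np.degrees(np.arctan2(R[1,0],R[0,0]))
def rel(X):
    p,R,s=pose(); return (R.T@(np.array(X)-p)*1000).round(1)
E
python3 - <<'E'
from h import *
S=robot.get_image("scene");T=robot.get_image("top")
for i,b in((S,(188,116,210,135)),(T,(380,186,402,207))):
    h=cv2.cvtColor(i["color"],cv2.COLOR_RGB2HSV);x0,y0,x1,y1=b
    up=cv2.resize(h[y0:y1,x0:x1],None,fx=8,fy=8,interpolation=cv2.INTER_LINEAR)
    m=cv2.inRange(up,(20,70,180),(38,255,255)); c=max(cv2.findContours(m,0,1)[0],key=cv2.contourArea).reshape(-1,2)
    W=np.array([onz(i,(p+.5)/8-.5+[x0,y0],.115)[:2] for p in c]).astype(np.float32); print(cv2.minAreaRect(W*1000))
p,R,s=pose(); print(p,yaw(R),R.round(3).tolist(),s["q"])
for z in(.18,.063):print(rel([.6245,-.286,z]))
for p in((373,231),(419,219),(434,196)):print(onz(T,p,.1))
E
```

```text
((625.3734741210938, -288.1561584472656), (18.94141387939453, 18.127883911132812), 53.36663818359375)
((625.6478881835938, -286.5965881347656), (14.66844367980957, 14.58119010925293), 45.272586822509766)
[ 0.24740226 -0.51899198  0.23857565] 25.48514982902037 [[0.903, 0.43, -0.0], [0.43, -0.903, 0.0], [0.0, -0.0, -1.0]] [-1.33230987e+00  1.80919963e-01  1.60714731e+00 -8.75885560e-06
  1.35376016e+00 -2.06311439e-01]
[440.7 -48.1  58.6]
[440.6 -48.  175.6]
[ 0.52768992 -0.23251418  0.1       ]
[ 0.56433477 -0.36574902  0.1       ]
[ 0.63336015 -0.41246378  0.1       ]
```

{"method": "send_rows", "body": {
  "targets": [
    [1,[60,-6,0],0],
    [0.8,[120,-13,0],-8],
    [0.6,[180,-20,0],-16],
    [0.5,[240,-26,0],-22],
    [0.5,[300,-33,20],-22],
    [0.5,[360,-40,30],-22],
    [0.5,[410,-45,45],-22],
    [0.5,[441,-48,58],-22],
    [0.5,[441,-48,58],-22],
    [0.5,[441,-48,58],-22]
  ],
  "newtons": 20
}}

```text
time_s: 1.65
position: [0.6244, -0.2865, 0.1809]
ee_rot: [0.0, 0.915, 0.403, -0.0]
wrist_force: [-0.4, 0.4, 0.4]
finger_gap: 0.501
grip_force: 0.0
```

```bash
python3 - <<'E'
from h import *
S=robot.get_image("scene");cv2.imwrite("pics/s1.png",cv2.resize(S["color"][60:190,120:290,::-1],None,fx=4,fy=4,interpolation=2))
p,R,s=pose(); print(p,yaw(R),s["finger_gap"],s["time_s"],s["wrist_force"],rel([.6248,-.2863,.066]))
E
```

```text
[ 0.62426849 -0.28693759  0.18127916] 47.43396714840562 0.49701964595569365 1.7 [ 0.43621256 -0.93522276  0.59902102] [ 9.000e-01 -1.000e-01  1.153e+02]
```

View pics/s1.png

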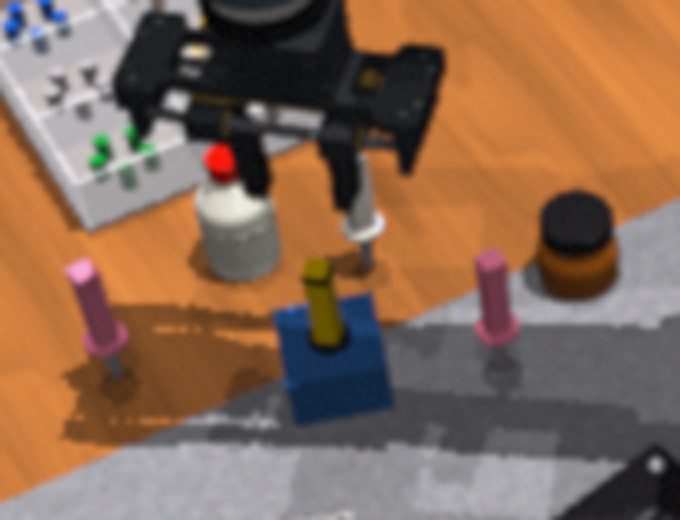

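The picture shows the gripper above the stylus, fingers at crop (255,170) and (345,185), astride the handle at (320,270), with the neighbours clear. I descend and close.

{"method": "send_rows", "body": {
  "targets": [
    [0.5,[1,0,40],0],
    [0.5,[1,0,80],0],
    [0.5,[1,0,105],0],
    [0.5,[1,0,115],0],
    [0.5,[1,0,115],0],
    [0.1,[1,0,115],0],
    [0,[1,0,115],0],
    [0,[1,0,115],0],
    [0,[1,0,115],0],
    [0,[1,0,115],0]
  ],
  "newtons": 15
}}

```text
time_s: 2.95
position: [0.626, -0.2855, 0.0666]
ee_rot: [0.001, 0.915, 0.403, 0.0]
wrist_force: [-1.2, 0.1, 5.6]
finger_gap: 0.182
grip_force: 15.0
```

{"method": "send_rows", "body": {
  "targets": [
    [0,[0,0,0],0],
    [0,[0,0,0],0],
    [0,[0,0,0],0],
    [0,[0,0,0],0]
  ],
  "newtons": 50
}}

```text
time_s: 3.45
position: [0.626, -0.2855, 0.0666]
ee_rot: [0.001, 0.915, 0.403, 0.0]
wrist_force: [0.0, 0.0, 5.8]
finger_gap: 0.178
grip_force: 50.0
```

```bash
python3 - <<'E'
from h import *
p,R,s=pose(); print(p,yaw(R),s["finger_gap"]*88,s["grip_force"],s["time_s"],s["wrist_force"],s["torque"])
E
```

```text
[ 0.62602154 -0.2855168   0.06658373] 47.487791048928365 15.692600668102692 50.00134516507387 3.45 [0.00843041 0.00866374 5.80523542] [ 0.09088808  0.10585781 -0.02321844]
```

{"method": "send_rows", "body": {
  "targets": [
    [0,[0,0,-10],0],
    [0,[0,0,-25],0],
    [0,[0,0,-45],0],
    [0,[0,0,-70],0],
    [0,[0,0,-90],0],
    [0,[0,0,-100],0],
    [0,[0,0,-100],0],
    [0,[0,0,-100],0]
  ]
}}

```text
time_s: 4.45
position: [0.625, -0.2849, 0.1646]
ee_rot: [-0.001, 0.915, 0.403, -0.0]
wrist_force: [0.5, 0.6, -0.7]
finger_gap: 0.172
grip_force: 50.0
```

```bash
python3 - <<'E'
from h import *
p,R,s=pose(); print(p,yaw(R),s["finger_gap"]*88,s["grip_force"],s["time_s"],s["wrist_force"],s["torque"],rel([.6231,-.0227,.125]))
S=robot.get_image("scene");T=robot.get_image("top")
a=cv2.resize(S["color"][80:190,140:260,::-1],None,fx=4,fy=4,interpolation=2);cv2.imwrite("pics/s2.png",a)
E
```

```text
[ 0.62498686 -0.28489459  0.16463621] 47.48461467310869 15.163225469199798 49.99991616234183 4.45 [ 0.53416555  0.59686697 -0.65278311] [-0.0442425   0.00598239 -0.01768608] [ 192.  -178.5   39.9]
```

View pics/s2.png

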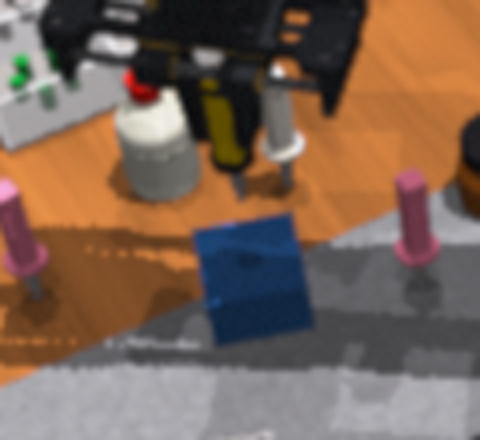

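The stylus is held upright, with its tip at about crop (238,190), and the stand is empty. I move above the seam start.

{"method": "send_rows", "body": {
  "targets": [
    [0,[30,-28,0],0],
    [0,[65,-60,0],0],
    [0,[100,-93,0],0],
    [0,[135,-125,0],0],
    [0,[165,-153,10],0],
    [0,[185,-172,25],0],
    [0,[195,-181,40],0],
    [0,[195,-181,42],0],
    [0,[195,-181,42],0],
    [0,[195,-181,42],0]
  ]
}}

```text
time_s: 5.8
position: [0.6245, -0.0205, 0.1244]
ee_rot: [0.0, 0.916, 0.402, 0.0]
wrist_force: [-0.7, -0.1, 0.0]
finger_gap: 0.176
grip_force: 50.0
```

```bash
python3 - <<'E'
from h import *
p,R,s=pose(); print(p,yaw(R),s["time_s"],s["wrist_force"],s["torque"])
S=robot.get_image("scene");T=robot.get_image("top")
tip=p-[0,0,.0616]; print(proj(S,tip),proj(S,[.6225,-.0198,.0375]),proj(T,tip))
a=cv2.resize(S["color"][170:240,215:295,::-1],None,fx=5,fy=5,interpolation=2);b=cv2.resize(T["color"][170:240,270:340,::-1],None,fx=5,fy=5,interpolation=2)
cv2.imwrite("pics/s3.png",np.hstack([a,b]))
E
```

```text
[ 0.62448213 -0.0205145   0.12437334] 47.40427882308117 5.8 [-0.73631292 -0.07925035  0.04252387] [ 0.00234388 -0.00906952 -0.0074776 ]
[249.72331329 209.57171678] [251.11175351 215.04754117] [298.85174799 200.77014942]
```

View pics/s3.png

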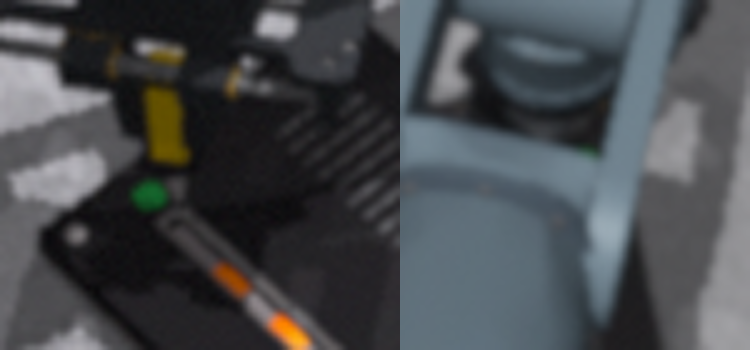

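The tip (grey, crop (178,195), i.e. scene ~(250.6,209)) hangs just above the groove's green end, matching the prediction within a pixel. I descend.

{"method": "send_rows", "body": {
  "targets": [
    [0,[0,-2,8],0],
    [0,[0,-2,16],0],
    [0,[0,-2,22],0],
    [0,[0,-2,26],0],
    [0,[0,-2,29],0],
    [0,[0,-2,31],0],
    [0,[0,-2,32],0],
    [0,[0,-2,32],0]
  ]
}}

```text
time_s: 6.9
position: [0.6225, -0.0178, 0.0918]
ee_rot: [0.0, 0.915, 0.403, 0.0]
wrist_force: [0.6, -0.3, -0.9]
finger_gap: 0.178
grip_force: 50.0
```

{"method": "send_rows", "body": {
  "targets": [
    [0,[0,0,1],0],
    [0,[0,0,1],0]
  ]
}}

```text
time_s: 7.15
position: [0.6224, -0.0178, 0.0907]
ee_rot: [-0.0, 0.915, 0.403, -0.0]
wrist_force: [-0.1, -0.2, -0.4]
finger_gap: 0.177
grip_force: 50.0
```

{"method": "send_rows", "body": {
  "targets": [
    [0,[0,0,1],0],
    [0,[0,0,1],0]
  ]
}}

```text
time_s: 7.4
position: [0.6224, -0.0178, 0.0896]
ee_rot: [-0.0, 0.915, 0.403, -0.0]
wrist_force: [-0.3, 0.1, -0.6]
finger_gap: 0.174
grip_force: 50.0
```

{"method": "send_rows", "body": {
  "targets": [
    [0,[-1,1.5,1],0],
    [0,[-1,1.5,1],0]
  ]
}}

```text
time_s: 7.65
position: [0.6231, -0.0197, 0.089]
ee_rot: [0.0, 0.915, 0.403, 0.0]
wrist_force: [-0.8, 0.3, -0.2]
finger_gap: 0.174
grip_force: 50.0
```

{"method": "send_rows", "body": {
  "targets": [
    [0,[0,0,1],0],
    [0,[0,0,1],0]
  ]
}}

```text
time_s: 7.9
position: [0.6232, -0.0197, 0.0886]
ee_rot: [0.0, 0.915, 0.403, 0.0]
wrist_force: [-1.5, 0.1, 4.9]
finger_gap: 0.177
grip_force: 50.0
```

{"method": "send_rows", "body": {
  "targets": [
    [0,[0,0,1],0],
    [0,[0,0,1],0]
  ]
}}

```text
time_s: 8.15
position: [0.6234, -0.0197, 0.0883]
ee_rot: [0.0, 0.915, 0.403, 0.0]
wrist_force: [-3.4, -0.1, 10.0]
finger_gap: 0.178
grip_force: 50.0
```

{"method": "send_rows", "body": {
  "targets": [
    [0,[0,0,1],0],
    [0,[0,0,1],0]
  ]
}}

```text
time_s: 8.4
position: [0.6235, -0.0197, 0.0881]
ee_rot: [0.0, 0.915, 0.403, 0.0]
wrist_force: [-4.4, 0.9, 14.4]
finger_gap: 0.174
grip_force: 50.0
```

{"method": "send_rows", "body": {
  "targets": [
    [0,[-0.8,-0.6,-2],0],
    [0,[-0.8,-0.6,-2],0]
  ]
}}

```text
time_s: 8.65
position: [0.6224, -0.0199, 0.0885]
ee_rot: [0.0, 0.915, 0.403, 0.001]
wrist_force: [-0.6, 0.8, 7.0]
finger_gap: 0.177
grip_force: 50.0
```

```bash
python3 - <<'E'
from h import *
p,R,s=pose(); print(p,s["wrist_force"],s["torque"])
th=np.radians(11.88); d1=np.array([-np.sin(th),np.cos(th),0]);d2=np.array([-np.cos(th),-np.sin(th),0])
print("per mm leg1",R.T@d1,"leg2",R.T@d2)
for n,w in dict(corner=(.5871,.1485),end=(.4795,.1259)).items():print(n,rel([*w,p[2]]))
E
```

```text
[ 0.62244774 -0.01993277  0.08852392] [-0.60656022  0.84937107  6.95979454] [ 0.03716505  0.11241682 -0.03817953]
per mm leg1 [ 5.82211401e-01 -8.13037145e-01 -6.96043818e-04] leg2 [-0.81303715 -0.58221025 -0.00134698]
corner [ 1.003e+02 -1.399e+02 -1.000e-01]
end [  10.9 -203.9   -0.3]
```

{"method": "send_rows", "body": {
  "targets": [
    [0,[1.5,-2,0],0],
    [0,[3.5,-4.9,-0.1],0],
    [0,[5.8,-8.1,-0.1],0],
    [0,[8.1,-11.4,-0.2],0],
    [0,[10.5,-14.6,-0.3],0],
    [0,[12.8,-17.9,-0.3],0]
  ]
}}

```text
time_s: 9.4
position: [0.6184, 0.0007, 0.0888]
ee_rot: [0.001, 0.915, 0.403, 0.001]
wrist_force: [1.3, -5.4, 5.8]
finger_gap: 0.178
grip_force: 50.0
```

{"method": "send_rows", "body": {
  "targets": [
    [0,[2.3,-3.3,-0.1],0],
    [0,[4.7,-6.5,-0.1],0],
    [0,[7,-9.8,-0.2],0],
    [0,[9.3,-13,-0.2],0],
    [0,[11.6,-16.3,-0.3],0],
    [0,[14,-19.5,-0.4],0]
  ]
}}

```text
time_s: 10.15
position: [0.6134, 0.0243, 0.0892]
ee_rot: [0.001, 0.915, 0.403, 0.001]
wrist_force: [0.5, -5.0, 6.1]
finger_gap: 0.182
grip_force: 50.0
```

{"method": "send_rows", "body": {
  "targets": [
    [0,[2.3,-3.3,-0.1],0],
    [0,[4.7,-6.5,-0.1],0],
    [0,[7,-9.8,-0.2],0],
    [0,[9.3,-13,-0.2],0],
    [0,[11.6,-16.3,-0.3],0],
    [0,[14,-19.5,-0.4],0],
    [0,[16.3,-22.8,-0.4],0],
    [0,[18.6,-26,-0.5],0]
  ]
}}

```text
time_s: 11.15
position: [0.6069, 0.0555, 0.0898]
ee_rot: [0.001, 0.915, 0.403, 0.001]
wrist_force: [0.7, -4.7, 6.3]
finger_gap: 0.175
grip_force: 50.0
```

{"method": "send_rows", "body": {
  "targets": [
    [0,[2.3,-3.3,-0.1],0],
    [0,[4.7,-6.5,-0.1],0],
    [0,[7,-9.8,-0.2],0],
    [0,[9.3,-13,-0.2],0],
    [0,[11.6,-16.3,-0.3],0],
    [0,[14,-19.5,-0.4],0],
    [0,[16.3,-22.8,-0.4],0],
    [0,[18.6,-26,-0.5],0]
  ]
}}

```text
time_s: 12.15
position: [0.6003, 0.0866, 0.0902]
ee_rot: [0.002, 0.915, 0.403, 0.001]
wrist_force: [1.1, -7.6, 6.0]
finger_gap: 0.18
grip_force: 50.0
```

```bash
python3 - <<'E'
from h import *
p,R,s=pose(); print(p,s["wrist_force"],s["torque"],s["finger_gap"]*88)
th=np.radians(11.88); M=np.array([[np.cos(th),np.sin(th)],[-np.sin(th),np.cos(th)]])
print("perp,along leg1 mm",M@(p[:2]-[.6231,-.0227])*1000)
print("corner",rel([.5871,.1485,p[2]]))
E
```

```text
[0.60029098 0.08663469 0.0902224 ] [ 1.08459163 -7.63991972  6.02709939] [-1.5998943  -0.28484489 -0.02991217] 15.824883245607404
perp,along leg1 mm [  0.18745427 111.68836522]
corner [ 36.7 -51.5  -0.2]
```

{"method": "send_rows", "body": {
  "targets": [
    [0,[2.3,-3.3,-0.1],0],
    [0,[4.7,-6.5,-0.1],0],
    [0,[7,-9.8,-0.1],0],
    [0,[9.3,-13,-0.2],0],
    [0,[11.6,-16.3,-0.3],0],
    [0,[14,-19.5,-0.3],0],
    [0,[16.3,-22.8,-0.4],0],
    [0,[18.6,-26,-0.5],0],
    [0,[21,-29.3,-0.5],0]
  ]
}}

```text
time_s: 13.28
position: [0.5928, 0.1221, 0.0907]
ee_rot: [0.001, 0.915, 0.403, 0.001]
wrist_force: [0.6, -5.3, 6.2]
finger_gap: 0.174
grip_force: 50.0
```

```bash
python3 - <<'E'
from h import *
p,R,s=pose(); print(p,s["wrist_force"],s["torque"],s["finger_gap"]*88)
th=np.radians(11.88); M=np.array([[np.cos(th),np.sin(th)],[-np.sin(th),np.cos(th)]])
print("perp,along leg1 mm",M@(p[:2]-[.6231,-.0227])*1000)
print("corner",rel([.5871,.1485,p[2]]))
E
```

```text
[0.59277273 0.12208195 0.09066533] [ 0.59512207 -5.31756473  6.16277304] [-1.34204632 -0.26715975  0.01216014] 15.305598193876396
perp,along leg1 mm [1.27498945e-01 1.47924099e+02]
corner [ 15.6 -22.   -0.1]
```

{"method": "send_rows", "body": {
  "targets": [
    [0,[2.3,-3.3,-0.1],0],
    [0,[4.7,-6.5,-0.1],0],
    [0,[7,-9.8,-0.1],0],
    [0,[9.3,-13,-0.2],0],
    [0,[11.6,-16.3,-0.3],0],
    [0,[14,-19.5,-0.3],0],
    [0,[16,-22.4,-0.4],0],
    [0,[16.2,-22.6,-0.4],0]
  ]
}}

```text
time_s: 14.28
position: [0.5869, 0.1503, 0.0913]
ee_rot: [0.0, 0.915, 0.403, 0.001]
wrist_force: [-0.1, -2.0, 8.1]
finger_gap: 0.175
grip_force: 50.0
```

```bash
python3 - <<'E'
from h import *
p,R,s=pose(); print(p,s["wrist_force"],s["torque"],s["finger_gap"]*88)
th=np.radians(11.88); M=np.array([[np.cos(th),np.sin(th)],[-np.sin(th),np.cos(th)]])
print("perp,along leg1 mm",M@(p[:2]-[.6231,-.0227])*1000)
print("corner",rel([.5871,.1485,p[2]]),"end",rel([.4795,.1259,p[2]]))
E
```

```text
[0.58694961 0.15029474 0.09125781] [-0.12294373 -2.02512414  8.12010751] [-0.48530386 -0.12412246 -0.01808664] 15.357491986938951
perp,along leg1 mm [  0.23707238 176.73136451]
corner [-1.2  1.3  0. ] end [-90.6 -62.7  -0.2]
```

{"method": "send_rows", "body": {
  "targets": [
    [0,[-2,-1.2,0.1],0],
    [0,[-5,-3.4,0.2],0],
    [0,[-8.2,-5.6,0.3],0],
    [0,[-11.5,-7.8,0.5],0],
    [0,[-14.8,-10.2,0.6],0]
  ]
}}

```text
time_s: 14.9
position: [0.5698, 0.1467, 0.0906]
ee_rot: [0.0, 0.915, 0.403, 0.002]
wrist_force: [4.3, 0.4, 5.7]
finger_gap: 0.18
grip_force: 50.0
```

{"method": "send_rows", "body": {
  "targets": [
    [0,[-3.3,-2.3,0.2],0],
    [0,[-6.6,-4.6,0.5],0],
    [0,[-9.9,-6.9,0.7],0],
    [0,[-13.2,-9.2,0.9],0],
    [0,[-16.4,-11.4,1.1],0]
  ]
}}

```text
time_s: 15.52
position: [0.551, 0.1423, 0.0901]
ee_rot: [0.001, 0.915, 0.403, 0.003]
wrist_force: [3.9, 0.3, 6.9]
finger_gap: 0.176
grip_force: 50.0
```

```bash
python3 - <<'E'
from h import *
p,R,s=pose(); print(p,s["wrist_force"],s["torque"],s["finger_gap"]*88)
print("end",rel([.4795,.1259,p[2]]))
E
```

```text
[0.55104866 0.14233785 0.09006732] [3.94702489 0.26667786 6.92455618] [ 0.27403531 -1.17692821  0.00482767] 15.449521001909979
end [-60.5 -41.6  -0.4]
```

{"method": "send_rows", "body": {
  "targets": [
    [0,[-3.3,-2.3,0.2],0],
    [0,[-6.6,-4.6,0.3],0],
    [0,[-9.9,-6.8,0.5],0],
    [0,[-13.2,-9.1,0.6],0],
    [0,[-16.4,-11.3,0.8],0]
  ]
}}

```text
time_s: 16.15
position: [0.5318, 0.1379, 0.0893]
ee_rot: [0.001, 0.915, 0.403, 0.003]
wrist_force: [5.5, 2.0, 7.3]
finger_gap: 0.178
grip_force: 50.0
```

{"method": "send_rows", "body": {
  "targets": [
    [0,[-3.3,-2.3,0.2],0],
    [0,[-6.6,-4.6,0.3],0],
    [0,[-9.9,-6.8,0.5],0],
    [0,[-13.2,-9.1,0.6],0],
    [0,[-16.4,-11.3,0.8],0]
  ]
}}

```text
time_s: 16.77
position: [0.5129, 0.1334, 0.0888]
ee_rot: [0.001, 0.915, 0.402, 0.003]
wrist_force: [5.7, 1.7, 9.0]
finger_gap: 0.18
grip_force: 50.0
```

```bash
python3 - <<'E'
from h import *
p,R,s=pose(); print(p,s["wrist_force"],s["torque"],s["finger_gap"]*88)
print("end",rel([.4795,.1259,p[2]]))
E
```

```text
[0.51287164 0.13342721 0.08881753] [5.71642057 1.65446175 8.97270527] [ 0.30405808 -1.27575807  0.03532853] 15.862916556256975
end [-28.1 -19.5  -0.2]
```

{"method": "send_rows", "body": {
  "targets": [
    [0,[-3.3,-2.3,0],0],
    [0,[-6.6,-4.6,0.1],0],
    [0,[-9.9,-6.8,0.2],0],
    [0,[-13.2,-9.1,0.4],0],
    [0,[-16.4,-11.3,0.5],0]
  ]
}}

```text
time_s: 17.4
position: [0.4933, 0.129, 0.0881]
ee_rot: [0.001, 0.915, 0.403, 0.003]
wrist_force: [5.8, 0.7, 6.7]
finger_gap: 0.177
grip_force: 50.0
```

{"method": "send_rows", "body": {
  "targets": [
    [0,[-3.3,-2.3,0.2],0],
    [0,[-6.6,-4.6,0.3],0],
    [0,[-9.3,-6.5,0.4],0],
    [0,[-10,-7,0.4],0]
  ]
}}

```text
time_s: 17.9
position: [0.4808, 0.1262, 0.0876]
ee_rot: [0.001, 0.915, 0.403, 0.002]
wrist_force: [4.0, 1.3, 10.3]
finger_gap: 0.175
grip_force: 50.0
```

```bash
python3 - <<'E'
from h import *
p,R,s=pose(); print(p,s["wrist_force"],s["torque"],s["finger_gap"]*88)
print("end",rel([.4795,.1259,p[2]]))
E
```

```text
[0.48081987 0.12619038 0.08756393] [ 3.97353421  1.34907924 10.33456674] [ 0.1536246  -0.99559716 -0.01615883] 15.39996261528855
end [-1.1 -0.8 -0. ]
```

{"method": "send_rows", "body": {
  "targets": [
    [0,[0,0,-8],0],
    [0,[0,0,-20],0],
    [0,[0,0,-40],0],
    [0,[0,0,-65],0],
    [0,[0,0,-85],0],
    [0,[0,0,-90],0],
    [0,[0,0,-90],0]
  ]
}}

```text
time_s: 18.77
position: [0.4783, 0.1259, 0.1757]
ee_rot: [-0.0, 0.915, 0.403, -0.001]
wrist_force: [-0.1, 0.4, -0.9]
finger_gap: 0.178
grip_force: 50.0
```

```bash
python3 - <<'E'
from h import *
p,R,s=pose(); print(p,yaw(R),s["wrist_force"],s["time_s"],rel([.6255,-.2855,p[2]]))
S=robot.get_image("scene");cv2.imwrite("pics/s4.png",cv2.resize(S["color"][100:280,215:375,::-1],None,fx=3.3,fy=3.3,interpolation=2))
E
```

```text
[0.47834052 0.12593112 0.17574604] 47.49097558530289 [-0.11262984  0.4402883  -0.94619232] 18.775 [-2.039e+02  3.865e+02 -1.000e-01]
```

View pics/s4.png

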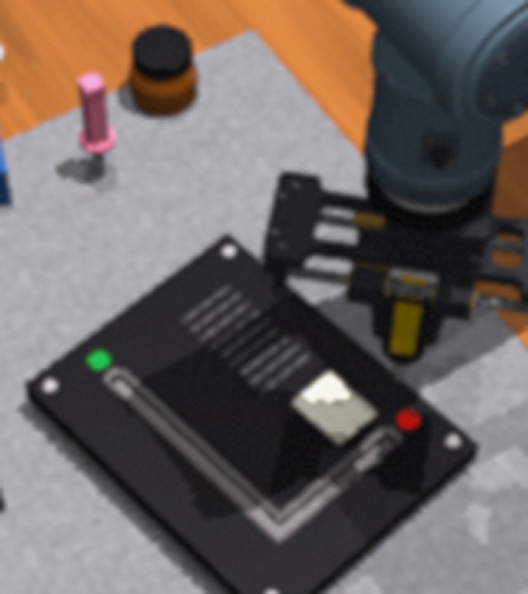

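The picture shows the groove all grey from green (crop 98,360) to red (408,420), with no orange left, so all five catches are flush. I take the stylus back.

{"method": "send_rows", "body": {
  "targets": [
    [0,[-10,18,-5],0],
    [0,[-28,53,-10],0],
    [0,[-48,90,-15],0],
    [0,[-68,128,-20],0],
    [0,[-88,166,-20],0],
    [0,[-108,204,-20],0],
    [0,[-128,242,-20],0],
    [0,[-148,280,-20],0],
    [0,[-168,318,-20],0],
    [0,[-186,352,-20],0],
    [0,[-198,376,-20],0],
    [0,[-204,386.5,-20],0]
  ]
}}

```text
time_s: 20.32
position: [0.6254, -0.2866, 0.1941]
ee_rot: [-0.001, 0.916, 0.402, -0.001]
wrist_force: [1.1, 0.7, -1.3]
finger_gap: 0.178
grip_force: 50.0
```

{"method": "send_rows", "body": {
  "targets": [
    [0,[0,0,15],0],
    [0,[0,0,30],0],
    [0,[0,0,30],0],
    [0,[0,0,30],0]
  ]
}}

```text
time_s: 20.82
position: [0.626, -0.2849, 0.1661]
ee_rot: [-0.0, 0.915, 0.403, -0.0]
wrist_force: [0.7, -0.3, -0.3]
finger_gap: 0.178
grip_force: 50.0
```

```bash
python3 - <<'E'
from h import *
S=robot.get_image("scene")
p,R,s=pose(); print(p,yaw(R),s["wrist_force"],s["time_s"],rel([.6255,-.2855,p[2]]))
tip=p-[0,0,.0616];print("tip",proj(S,tip),"hole",proj(S,[.625,-.2855,.045]))
m=mask(S,(22,120,50),(34,255,255),(180,80,225,160))
ys=np.nonzero(m.any(1))[0]
for y in ys[::3]:
    print(y,np.nonzero(m[y])[0].mean(),end=" ; ")
for h in(.049,.06,.07):print(proj(S,tip+[0,0,h]).round(1))
cv2.imwrite("pics/s5.png",cv2.resize(S["color"][95:175,165:245,::-1],None,fx=6,fy=6,interpolation=2))
E
```

```text
[ 0.62627999 -0.28526506  0.16667324] 47.52249158597351 [ 0.47332607 -0.66600505 -0.63090371] 20.875 [-0.7 -0.4 -0. ]
tip [198.81756437 129.46279802] hole [202.1826202  144.22259234]
99 191.5 ; 102 191.5 ; 106 193.0 ; 109 194.0 ; 112 194.5 ; 115 195.5 ; 118 196.5 ; [196.2 116.4]
[195.6 113.4]
[195.1 110.5]
```

View pics/s5.png

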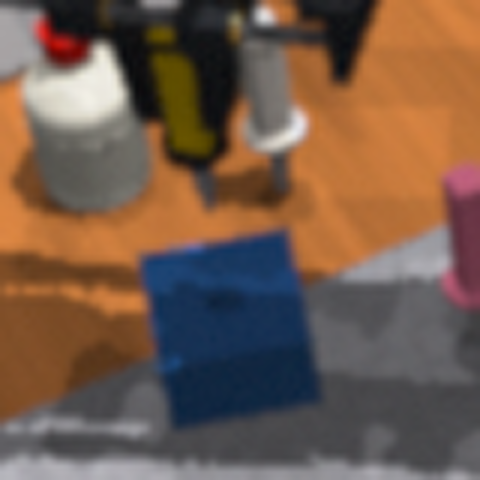

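The tip is at crop (208,205), directly above the stand's hole at (222,297), matching the pose from which it was drawn. I lower it.

{"method": "send_rows", "body": {
  "targets": [
    [0,[0,0,15],0],
    [0,[0,0,35],0],
    [0,[0,0,50],0],
    [0,[0,0,58],0],
    [0,[0,0,62],0],
    [0,[0,0,66],0],
    [0,[0,0,70],0],
    [0,[0,0,70],0]
  ]
}}

```text
time_s: 21.88
position: [0.6259, -0.2856, 0.096]
ee_rot: [-0.0, 0.915, 0.403, -0.0]
wrist_force: [-0.6, 1.1, -1.1]
finger_gap: 0.171
grip_force: 50.0
```

{"method": "send_rows", "body": {
  "targets": [
    [0,[0,0,4],0],
    [0,[0,0,9],0],
    [0,[0,0,14],0],
    [0,[0,0,18],0],
    [0,[0,0,22],0],
    [0,[0,0,22],0]
  ]
}}

```text
time_s: 22.62
position: [0.6257, -0.2855, 0.0736]
ee_rot: [-0.0, 0.915, 0.403, -0.0]
wrist_force: [0.4, -0.5, -0.8]
finger_gap: 0.178
grip_force: 50.0
```

Free descent so far. The flange should seat at a TCP height of about 0.0666.

{"method": "send_rows", "body": {
  "targets": [
    [0,[0,0,3],0],
    [0,[0,0,5],0],
    [0,[0,0,6.5],0],
    [0,[0,0,7.5],0],
    [0,[0,0,7.5],0]
  ]
}}

```text
time_s: 23.25
position: [0.626, -0.2857, 0.0667]
ee_rot: [0.0, 0.915, 0.403, 0.0]
wrist_force: [-0.3, -0.3, -0.5]
finger_gap: 0.18
grip_force: 50.0
```

{"method": "send_rows", "body": {
  "targets": [
    [0,[0,0,0.7],0],
    [0,[0,0,1.2],0],
    [0,[0,0,1.2],0]
  ]
}}

```text
time_s: 23.62
position: [0.6261, -0.2857, 0.0666]
ee_rot: [0.0, 0.915, 0.403, 0.0]
wrist_force: [-2.9, 2.2, 5.8]
finger_gap: 0.181
grip_force: 50.0
```

Seated at 0.0666 with 5.8 N. I open gently, but only partway so the fingers stay clear of the neighbours, and retreat.

{"method": "send_rows", "body": {
  "targets": [
    [0.18,[0,0,-0.8],0],
    [0.25,[0,0,-0.8],0],
    [0.35,[0,0,-0.8],0],
    [0.5,[0,0,-0.8],0],
    [0.5,[0,0,-0.8],0],
    [0.5,[0,0,-0.8],0],
    [0.5,[0,0,-0.8],0]
  ],
  "newtons": 10
}}

```text
time_s: 24.5
position: [0.626, -0.2856, 0.0662]
ee_rot: [-0.0, 0.915, 0.403, 0.0]
wrist_force: [-0.1, -0.6, 0.1]
finger_gap: 0.503
grip_force: 0.0
```

{"method": "send_rows", "body": {
  "targets": [
    [0.5,[0,0,-10],0],
    [0.5,[0,0,-30],0],
    [0.5,[0,0,-60],0],
    [0.5,[0,0,-100],0],
    [0.5,[0,0,-140],0],
    [0.5,[0,0,-160],0],
    [0.5,[0,0,-160],0],
    [0.5,[0,0,-160],0]
  ]
}}

```text
time_s: 25.5
position: [0.6252, -0.2851, 0.2244]
ee_rot: [-0.001, 0.915, 0.403, -0.001]
wrist_force: [0.1, -0.7, -0.5]
finger_gap: 0.501
grip_force: 0.0
```

```bash
python3 - <<'E'
from h import *
S=robot.get_image("scene");p,R,s=pose();print(p,s["wrist_force"],s["finger_gap"],s["time_s"])
cv2.imwrite("pics/s6.png",cv2.resize(S["color"][90:190,130:260,::-1],None,fx=5,fy=5,interpolation=2))
E
```

```text
[ 0.62506004 -0.28505489  0.22390031] [-0.41108424  0.5929699   0.19584731] 0.5010983519754985 25.55
```

View pics/s6.png

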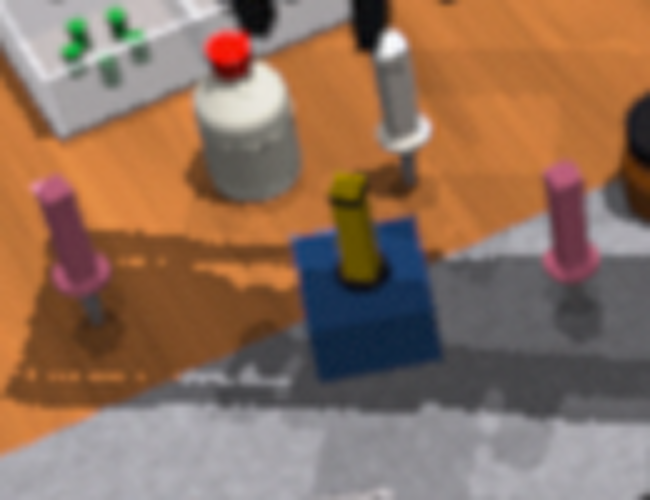

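The stylus stands upright in the stand, its flange at crop (362,275) resting on the top face, and the neighbours have not moved. I hand the job in.

```bash
python3 -c "
from rig import robot
print(robot.finish_job())"
```

```text
the job is handed in; nothing more can be done
None
```

The seam was closed in one stroke at roughly 6–10 N (about 14 N for a moment while feeling for the floor at the start), all five catches look flush in the camera picture, the stylus is back upright and seated in its stand, and the job is handed in at about 26 s; no verdict came back.

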